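# Space a wear strip off its stop and hold it for drilling

### The arm

A 6-joint arm with a two-finger parallel gripper is mounted at the origin on a cart in front of the work surface, level with it; the furniture and walls round the work are solid. World frame = base frame: x ahead of the robot, y to its left, z up, the work surface at z = 0. Lengths are in m, angles in degrees, forces in N, time in s.
With the tool pointing down it reaches from about 0.4 to 0.825 m from the base axis. Payload 7 kg.
Tool frame: the origin (TCP) lies midway between the tips of the shut fingers; the grasp point (between the pads) lies 19 mm behind it; z points along the fingers, y is the line along which they close (so a half turn about z gives the same grasp; the last joint's range is limited). The gripper opens to 88 mm and grips with 3 to 60 N. Pads are 19 mm wide; open, the fingers measure 130 mm over their backs; the gripper's body (78 mm by 193 mm) begins 47 mm behind the grasp point.
Start: joints at [-60.384, 20.546, 0.682, 0, -70.136, -16.507], TCP at [0.153, -0.657, 0.227] pointing down, gripper open.
Joint ranges: [-176.03, 176.03], [-82.01, 121.73], [-58.28, 71.71], [-173.87, 95.51], [-174.79, -0.11], [-173.66, 173.66]. Speed limits (degrees/s): [136.94, 136.94, 172.46, 180, 180, 180].

### API

Orientations are given as [roll, pitch, yaw] about the fixed x, y, z axes, in that order (R = Rz(yaw) Ry(pitch) Rx(roll)).
In Python, from plant import ctrl gives the robot as it stands.
- The arm moves only by the tool arm_command, never from a script. Its argument "steps" is a list of rows, each an object with "translation": the shift along the tool's x, y, z in mm, a list of three; "rotation": the turn, a rotation vector about the tool's x, y, z in units of 5 degrees (1.0 is 5 degrees), a list of three; "claw": the finger opening in mm, from 0 to 87.6. In form: [{"translation": [x, y, z], "rotation": [rx, ry, rz], "claw": claw}, ...]. A call has 1 to 5 rows; each row is the pose to reach, as a shift and turn from the pose commanded when the call began, along the tool's axes at that moment; what a row does not reach only later rows make up. A row lasts 1/10 s, in which the tool goes at most 50 mm and 8.59 degrees, less where a joint would pass 70% of its speed; a pose out of reach is approached as far as the arm can. A call with a gripper value outside its range is refused whole. The fingers move at their own pace and stop on an object; the grip force is fixed at half the most. Time passes only in rows, so rows that repeat a pose let the fingers close. It gives the time, the measured TCP pose, the force, the opening and the grip force at its end, in the units of the state.
- ctrl.get_obs(): the state, without advancing time (a new reading comes with each control period).
- ctrl.snapshot(name): name is "side" or "top"; returns (picture, depth): 384x512x3 uint8, red, green, blue; 384x512 float32, m along the optical axis (not along the pixel's ray), 0 where there is no reading.
- ctrl.calibration(name): a dict with "vertical_fov" (degrees; the focal length in pixels is half the picture's height over the tangent of half this angle, whatever the lens; pixels are square), "cx", "cy" (the principal point, pixels), "rvec" (rotation vector, rad) and "tvec" (3), from world to camera coordinates, as OpenCV has them. Camera axes: x right, y down, z forward; pixel columns grow to the right and rows downward; lengths in m; the calibration is good to about 2 mm. A picture is of the moment at which its call begins. calibration takes no time and is no camera call.
- ctrl.close_job(): hands the job in; it is judged then, once.
The state is a dict: "clock": time; "joint_pos": joint angles; "qvel": joint speeds; "tau": joint torques, N m; "tool_pos": TCP position; "orientation": TCP orientation; "force": force on the tool from outside, world axes, zero at the start; "moment": the same for the moment, N m; "opening": finger opening in m; "gripper_force": force on a finger pad.
Only numpy, scipy, OpenCV 4.12 (cv2) and the standard library are available. Lean on these libraries where they do the work, as an engineer would, in place of code of your own. Each camera call takes 0.05 s, during which the arm holds its last target. There are 200 camera calls.

### The job

The green wear strip on the drilling jig has to be held off its stop by the short side of the steel packing block. Lay the block flat on the jig bed in the gap between the strip and the one stop where the gap is wide enough for it, centred on that stop, and let go of it. Then push the strip's front edge opposite the block until strip, block and stop are pressed firmly flush together (about 10 N), and finish while still holding that push; leave the wooden wedge and the big nut alone.

Things in the scene. Friction and masses are not known exactly. Their poses are not given: they have to be found in the camera images.
- jig: Fixed drilling jig: dark steel bed 180 x 264 x 12 mm; origin: centre of its underside, +x from strip to stops. In its frame (mm): rail along y at x 60 to 85, 26 high over the bed (30 at its screws); three stops before it at y = -80, 0, 80 in any order; two dowels, 10 in diameter, 8 high over the bed, at x = -70, y = -108 and 108 keep the strip from going to -x.
- tile: Green plastic wear strip, loose, 68 x 236 x 18 mm (x, y, z), about 0.27 kg, lying flat on the jig bed with its front edge against the two dowels (clearance under 1 mm); origin: centre of its underside, axes as the jig's. Slippery (friction about 0.25), it slides easily towards the stops; pushed far from the block's place it swings askew.
- spacer_axes (a point): Grey steel packing block, loose, 32 x 50 x 25 mm along this point's x, y, z; 0.2 to 0.4 kg, lying flat on the table to the left of the jig; the point is the centre of its underside. Its 32 mm (x) is the spacing wanted, between strip and stop; gripping it over its 50 mm length (y) leaves the two pressed faces clear.
- spacer: The same packing block and the same point, but with axes turned: the block's 32 mm direction lies 0.314 rad anticlockwise (seen from above) of this frame's x. Use spacer_axes for its direction.
- short_stop_face (a point): Middle of the front face of the shortest stop (18 mm long in jig x), at bed height; axes as the jig's. Stops are steel blocks 40 mm wide (y) and 22 mm high. At the start the gap between this face and the strip's back edge is about 39 mm: the block fits here.
- short_stop: The same shortest stop, fixed; origin at the middle of its rear face, at bed height, 18 mm behind short_stop_face.
- middle_stop_face (a point): The same point of the middle stop (30 mm long): gap about 27 mm, too narrow for the block.
- long_stop_face (a point): The same point of the longest stop (37 mm long): gap about 20 mm, too narrow for the block.
- wood_wedge: Bystander: softwood wedge 68 x 106 x 26 mm lying on the table near the front; origin: centre of its underside.
- big_nut: Bystander: large rusty nut, 40 mm across and 22 mm high, lying on the table beyond the block; origin: centre of its underside.
Not all that is in view belongs to the job. Leave any yellow look-alike of the spacer alone.

How it is judged:
By the outcome, as a careful person would: the job done as asked, in the order asked, and still so for the second after the job is handed in, while the arm keeps its last pose, push and grip.
It also fails if it takes over 54 s, if anything falls off the work surface, if the arm or the gripper's body presses on something with over 40 N, if the wrist force passes 120 N, or if a joint passes its speed limit or range.

## Working session

There is one attempt and no reset: what is moved stays moved. The work goes in short steps, Python scripts to look and compute and a tool call to move; the robot and the scene stay as the last step left them, time stands still between calls to the robot, and variables do not carry over. Pictures are saved under pics/ and viewed, at most 10 in all, crops included, and the job is handed in when it is done.

Besides the shell and the picture viewer there is one more tool, called after "Emit:" as name(argument=value, ...), one argument or row to a line, values as JSON. arm_command: Moves the arm, as the interface text tells. Its arguments: {"type":"object","properties":{"steps":{"type":"array"}},"required":["steps"]}

```bash
mkdir -p pics; ls; python3 - <<'E'
from plant import ctrl
import cv2,numpy as np
for n in("top","side"):
    p,d=ctrl.snapshot(n); cv2.imwrite(f"pics/{n}0.png",p[:,:,::-1]); np.save(f"pics/{n}0.npy",d)
    print(n,ctrl.calibration(n))
print(ctrl.get_obs())
E
```

```text
pics
top {'vertical_fov': 48.64910452548357, 'cx': 264.7135424470379, 'cy': 187.15018580894497, 'rvec': array([ 2.12724158, -2.08377512,  0.24139806]), 'tvec': array([0.07451078, 0.49953432, 0.89809173])}
side {'vertical_fov': 49.456920985656886, 'cx': 259.55971722535276, 'cy': 192.10598660882602, 'rvec': array([ 2.33162957, -0.11351082,  0.07405205]), 'tvec': array([-0.47093826,  0.11330722,  0.79570868])}
{'clock': 0.1, 'joint_pos': array([-6.03839943e+01,  2.05870182e+01,  6.39027793e-01, -1.78813753e-02,
       -7.01368279e+01, -1.65050500e+01]), 'qvel': array([-0.04412351, -0.17085748,  0.0601289 ,  0.04568387, -0.00129853,
        0.0529725 ]), 'tau': array([-2.87544397e-03, -5.84161735e+01,  2.93750525e+01,  7.01558679e+00,
        1.01311225e-02, -6.97946643e-05]), 'tool_pos': array([ 0.1529656, -0.6569825,  0.2257195]), 'orientation': array([ 1.79913900e+02, -7.98117710e-03, -1.66895126e+02]), 'force': array([-0.20833321, -1.13173548, -0.077181  ]), 'moment': array([0.03524396, 0.04756264, 0.03507013]), 'gripper_force': 0.0, 'opening': 0.08751816257074763}
```

View pics/top0.png

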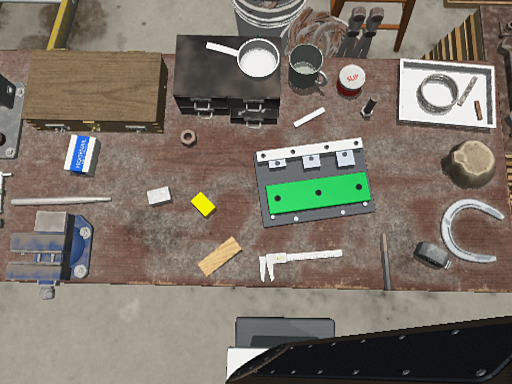

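View pics/side0.png

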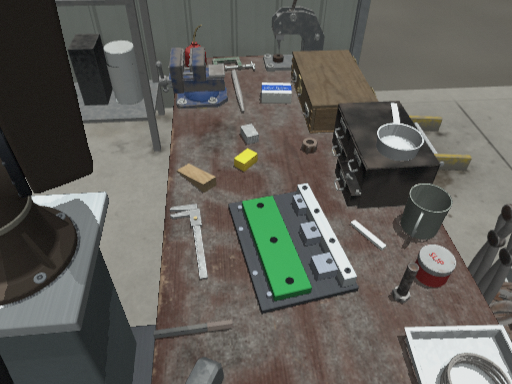

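The top view shows two candidates for the block: grey at (159,196) and yellow at (203,204). The grey one matches the steel packing block, and the yellow one is the look-alike to leave alone. The nut is at (188,137), the wedge at (220,256), the strip at (318,193), and the stops at (277,163), (311,160) and (345,157). I'll measure these and confirm in an enlarged crop.

```bash
cat > h.py <<'E'
import numpy as np,cv2
from plant import ctrl
def cam(n):
    c=ctrl.calibration(n); f=192/np.tan(np.radians(c["vertical_fov"])/2)
    K=np.array([[f,0,c["cx"]],[0,f,c["cy"]],[0,0,1]]); R=cv2.Rodrigues(c["rvec"])[0]
    return K,R,c["tvec"]
def onplane(n,px,z):
    K,R,t=cam(n); px=np.atleast_2d(px).astype(float)
    r=np.c_[px,np.ones(len(px))]@np.linalg.inv(K).T@R; o=-R.T@t
    return o+r*((z-o[2])/r[:,2])[:,None]
def cloud(n,d):
    K,R,t=cam(n); v,u=np.mgrid[:384,:512]
    p=np.stack([(u-K[0,2])/K[0,0]*d,(v-K[1,2])/K[1,1]*d,d],-1)
    return (p-t)@R
def blob(mask,near):
    k,l,s,c=cv2.connectedComponentsWithStats(mask.astype(np.uint8))
    i=[j for j in range(1,k) if s[j,4]>40]; j=min(i,key=lambda j:np.hypot(*(c[j]-near)))
    return (l==j).astype(np.uint8)
def rect(n,m,z):
    c=max(cv2.findContours(m,cv2.RETR_EXTERNAL,cv2.CHAIN_APPROX_NONE)[0],key=cv2.contourArea)
    P=onplane(n,c[:,0],z)[:,:2]
    (x,y),(w,h),a=cv2.minAreaRect((P*1000).astype(np.float32))
    if w<h: w,h,a=h,w,a-90
    return np.round([x,y,w,h,(a+90)%180-90],1)  # long side direction a
E
python3 - <<'E'
from h import *
for n,g,b in(("top",(318,193),(159,196)),("side",(275,245),(249,133))):
    im=cv2.imread(f"pics/{n}0.png"); d=np.load(f"pics/{n}0.npy"); P=cloud(n,d)
    hsv=cv2.cvtColor(im,cv2.COLOR_BGR2HSV)
    m=blob((hsv[...,0]>45)&(hsv[...,0]<75)&(hsv[...,1]>120),g)
    print(n,"tile",rect(n,m,.030),"z",np.median(P[m>0][:,2]))
    z=P[...,2]
    m=blob((z>.018)&(z<.032)&(hsv[...,1]<60),b); print("blk top",rect(n,m,.025),m.sum(),np.median(z[m>0]),P[m>0].mean(0))
    if n=="top":
        zz=z[150:170,260:362]; print(np.round(P[148:176:2,[272,277,282,307,311,315,341,345,349],2]*1000).astype(int))
        a=cv2.resize(im[130:235,245:385],None,fx=5,fy=5,interpolation=cv2.INTER_CUBIC)
        cv2.imwrite("pics/jig.png",a)
        cv2.imwrite("pics/blk.png",cv2.resize(im[170:230,135:225],None,fx=6,fy=6,interpolation=cv2.INTER_CUBIC))
E
```

```text
top tile [493.6 -37.6 235.5  68.7 -80.6] z 0.03042369229208935
blk top [479.6 329.2  50.5  33.5 -74.2] 309 0.025209801406081506 [0.47980814 0.32956018 0.02500549]
[[  3  -2  -1  40  39  38  37  39  36]
 [ 38  39  39  38  37  36  40  35  35]
 [ 41  37  41  39  40  39  34  36 986]
 [ 40  37  39  36  36  36  33  38  34]
 [ 37  40  36  35  36  32  34  33  32]
 [ 38  39  36  37  37  36  35  32  31]
 [ 34  37  31  31  38  34  35  34  35]
 [ 34  37  35  36  35  37  33  33  35]
 [ 36  38  35  35  35  34  36  32  33]
 [ 33  35  33  34  36  32  32  28  22]
 [ 33  23  18  32  28  23  14  12  15]
 [  9  15  12   8  11  12   9  13  11]
 [  9  13  14  13  12   8  12  10  13]
 [ 11  11  13  13  11  12  10   9  31]]
side tile [493.9 -45.7 242.1  70.1 -80.5] z 0.028458229992963983
blk top [480.5 320.   57.7  33.1 -74.2] 173 0.022699716343571756 [0.48083648 0.323647   0.02258503]
```

View pics/jig.png

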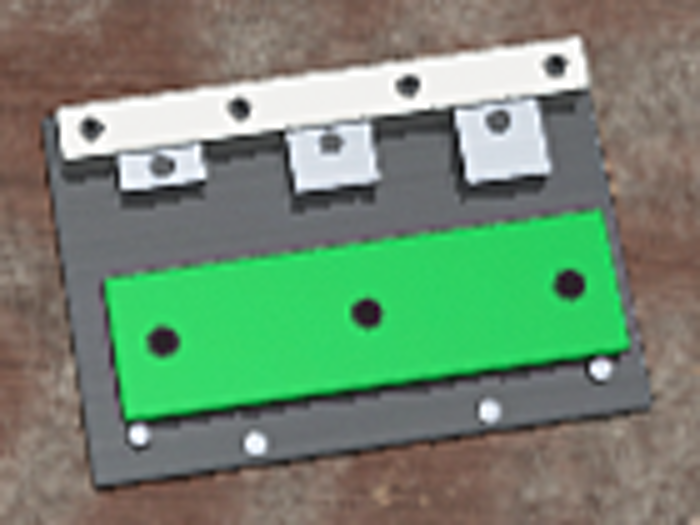

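View pics/blk.png

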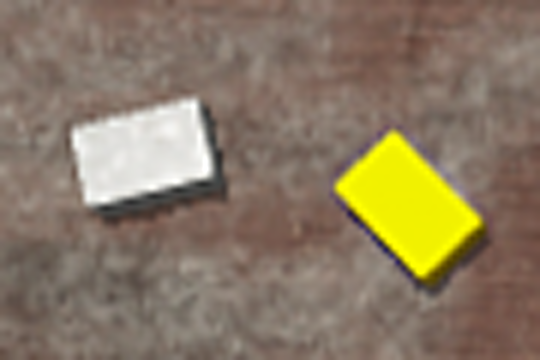

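The crops confirm it. The grey block is at (159,196), lying about 16° anticlockwise, with the yellow one beside it. The short stop is the left one, front edge around top px (277.6,168). Next I'll refine its position and compute the first moves.

```bash
cat >> h.py <<'E'
from scipy.spatial.transform import Rotation as Ro
def go(x,y,z,yaw,pos=None,ori=None):
    o=ctrl.get_obs(); p=o["tool_pos"]*1000 if pos is None else np.array(pos)
    R=Ro.from_euler("xyz",o["orientation"] if ori is None else ori,degrees=True); T=Ro.from_euler("xyz",[180,0,yaw],degrees=True)
    print("move",np.round(R.inv().apply(np.array([x,y,z])-p),1),"rot/5",np.round(np.degrees((R.inv()*T).as_rotvec())/5,2))
def st():
    o=ctrl.get_obs(); print({k:np.round(o[k],4).tolist() for k in("clock","joint_pos","tool_pos","orientation","force","opening","gripper_force")})
E
python3 - <<'E'
from h import *
c=lambda L:np.array(L)/5+[245,130]-.4
print("stop front top corners short",onplane("top",c([(120,189),(205,182)]),.034)*1000)
print("mid,long",onplane("top",c([(298,193),(381,183),(465,183),(551,176)]),.034)*1000)
print("dowels",onplane("top",c([(139,434),(600,369),(255,443),(490,410)]),.020)*1000)
go(470,-350,250,-164.2);go(480,0,250,-164.2);go(480,329,150,-164.2)
E
```

```text
stop front top corners short [[550.03467598  76.65125477  34.        ]
 [554.27138279  37.19162058  34.        ]]
mid,long [[ 549.91646325   -6.07119013   34.        ]
 [ 555.58116717  -44.7097423    34.        ]
 [ 556.4372542   -83.83363401   34.        ]
 [ 560.69903342 -124.00555942   34.        ]]
dowels [[ 437.51619307   65.69348239   20.        ]
 [ 472.38368201 -147.32038216   20.        ]
 [ 434.46235101   12.38963406   20.        ]
 [ 452.07684487  -95.91522461   20.        ]]
move [-378.4  227.1  -24. ] rot/5 [ 0.02 -0.   -0.54]
move [-467.5  565.8  -23.5] rot/5 [ 0.02 -0.   -0.54]
move [-542.1  886.    77. ] rot/5 [ 0.02 -0.   -0.54]
```

Emit:
arm_command(
  steps=[
    {"translation": [-44, 26, -10], "rotation": [0, 0, 0], "claw": 87},
    {"translation": [-88, 53, -20], "rotation": [0, 0, 0], "claw": 87},
    {"translation": [-132, 80, -24], "rotation": [0, 0, -0.2], "claw": 87},
    {"translation": [-176, 106, -24], "rotation": [0, 0, -0.4], "claw": 87},
    {"translation": [-220, 132, -24], "rotation": [0, 0, -0.54], "claw": 87},
  ],
)

```text
clock: 0.6
tool_pos: [0.3322, -0.4832, 0.2506]
orientation: [180.0, 0.0, -164.2]
force: [1.6, -1.9, 0.0]
opening: 0.087
gripper_force: 0.0
```

```bash
python3 -c "
from h import *
st();go(470,-350,250,-164.2);go(480,0,250,-164.2);go(480,329,150,-164.2)"
```

```text
{'clock': 0.6, 'joint_pos': [-36.4087, 11.4079, -8.7637, -0.0089, -69.8242, -37.756], 'tool_pos': [0.3322, -0.4832, 0.2506], 'orientation': [179.9983, 0.0092, -164.1677], 'force': [1.5556, -1.9274, 0.0261], 'opening': 0.087, 'gripper_force': 0.0}
move [-168.9   90.6    0.6] rot/5 [0.   0.   0.01]
move [-274.   424.6    0.6] rot/5 [0.   0.   0.01]
move [-363.8  741.1  100.7] rot/5 [0.   0.   0.01]
```

Emit:
arm_command(
  steps=[
    {"translation": [-40, 28, 0], "rotation": [0, 0, 0], "claw": 87},
    {"translation": [-75, 62, 0], "rotation": [0, 0, 0], "claw": 87},
    {"translation": [-105, 100, 0], "rotation": [0, 0, 0], "claw": 87},
    {"translation": [-130, 142, 0], "rotation": [0, 0, 0], "claw": 87},
    {"translation": [-155, 184, 0], "rotation": [0, 0, 0], "claw": 87},
  ],
)

```text
clock: 1.1
tool_pos: [0.4303, -0.2636, 0.2502]
orientation: [180.0, -0.0, -164.2]
force: [0.9, 0.0, 0.6]
opening: 0.087
gripper_force: 0.0
```

Emit:
arm_command(
  steps=[
    {"translation": [-25, 43, 0], "rotation": [0, 0, 0], "claw": 87},
    {"translation": [-48, 86, 0], "rotation": [0, 0, 0], "claw": 87},
    {"translation": [-72, 129, 0], "rotation": [0, 0, 0], "claw": 87},
    {"translation": [-96, 172, 0], "rotation": [0, 0, 0], "claw": 87},
    {"translation": [-119, 215, 0], "rotation": [0, 0, 0], "claw": 87},
  ],
)

```text
clock: 1.6
tool_pos: [0.486, -0.0242, 0.2506]
orientation: [180.0, 0.0, -164.2]
force: [2.1, -0.3, 0.8]
opening: 0.0875
gripper_force: 0.0
```

```bash
python3 -c "
from h import *
st();go(480,329,150,-164.2)"
```

```text
{'clock': 1.6, 'joint_pos': [20.3552, 1.5603, -20.1517, -0.005, -68.2738, -94.5299], 'tool_pos': [0.486, -0.0242, 0.2506], 'orientation': [179.9943, 0.0138, -164.1765], 'force': [2.0693, -0.3046, 0.8079], 'opening': 0.0875, 'gripper_force': 0.0}
move [-90.6 341.5 100.7] rot/5 [0. 0. 0.]
```

Emit:
arm_command(
  steps=[
    {"translation": [-12, 46, 0], "rotation": [0, 0, 0], "claw": 87},
    {"translation": [-24, 92, 10], "rotation": [0, 0, 0], "claw": 87},
    {"translation": [-36, 138, 25], "rotation": [0, 0, 0], "claw": 87},
    {"translation": [-49, 184, 40], "rotation": [0, 0, 0], "claw": 87},
    {"translation": [-61, 230, 55], "rotation": [0, 0, 0], "claw": 87},
  ],
)

```text
clock: 2.1
tool_pos: [0.4816, 0.2135, 0.195]
orientation: [180.0, 0.0, -164.2]
force: [2.3, 0.1, 0.2]
opening: 0.087
gripper_force: 0.0
```

Emit:
arm_command(
  steps=[
    {"translation": [-10, 37, 15], "rotation": [0, 0, 0], "claw": 87},
    {"translation": [-20, 75, 30], "rotation": [0, 0, 0], "claw": 87},
    {"translation": [-29, 111, 46], "rotation": [0, 0, 0], "claw": 87},
    {"translation": [-29, 111, 46], "rotation": [0, 0, 0], "claw": 87},
    {"translation": [-29, 111, 46], "rotation": [0, 0, 0], "claw": 87},
  ],
)

```text
clock: 2.6
tool_pos: [0.4792, 0.3265, 0.1484]
orientation: [-179.9, -0.1, -164.1]
force: [-0.7, -1.0, -0.2]
opening: 0.0872
gripper_force: 0.0
```

```bash
python3 - <<'E'
from h import *
st();go(480,329,3,-164.2);go(480,329,60,-164.2)
a,_=ctrl.snapshot("top");b,_=ctrl.snapshot("side")
f=lambda i:cv2.resize(i[:,:,::-1],None,fx=2.5,fy=2.5,interpolation=cv2.INTER_CUBIC)
cv2.imwrite("pics/over.png",np.hstack([f(a[120:280,60:220]),f(b[60:220,160:320])]))
E
```

```text
{'clock': 2.6, 'joint_pos': [53.5847, 15.354, -17.6369, -0.0063, -57.1471, -127.6922], 'tool_pos': [0.4792, 0.3265, 0.1484], 'orientation': [-179.9198, -0.1125, -164.111], 'force': [-0.6552, -1.0272, -0.1714], 'opening': 0.0872, 'gripper_force': 0.0}
move [ -1.8   2.4 145.4] rot/5 [-0.02 -0.02  0.02]
move [-1.7  2.3 88.4] rot/5 [-0.02 -0.02  0.02]
```

View pics/over.png

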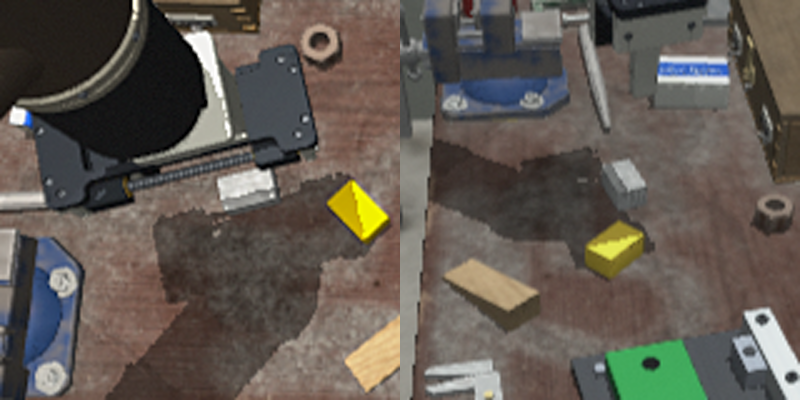

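The view shows the gripper still high above the grey block, which is uncovered at top crop (247,187), with the yellow block just to its right. I'll check how the TCP projects, since the pictures show parallax.

```bash
python3 - <<'E'
from h import *
p=ctrl.get_obs()["tool_pos"]
for n,o in(("top",(60,120)),("side",(160,60))):
    K,R,t=cam(n); print(n,-R.T@t)
    for q in(p,[.4796,.3292,.025]):
        c=K@(R@np.array(q)+t); print((c[:2]/c[2]-o)*2.5)
E
```

```text
top [0.2867316  0.08748477 0.98579235]
[213.92564147 157.72546935]
[246.11478314 189.02793845]
side [ 0.40443778 -0.54254103  0.64019761]
[221.65825393  63.91405832]
[221.12733364 172.74361852]
```

Emit:
arm_command(
  steps=[
    {"translation": [-1, 2, 25], "rotation": [0, 0, 0], "claw": 68},
    {"translation": [-1, 2, 50], "rotation": [0, 0, 0], "claw": 68},
    {"translation": [-1, 2, 80], "rotation": [0, 0, 0], "claw": 68},
    {"translation": [-1, 2, 100], "rotation": [0, 0, 0], "claw": 68},
    {"translation": [-1, 2, 100], "rotation": [0, 0, 0], "claw": 68},
  ],
)

```text
clock: 3.2
tool_pos: [0.4793, 0.3261, 0.0477]
orientation: [-179.9, -0.2, -164.3]
force: [-0.1, 0.2, 0.4]
opening: 0.0685
gripper_force: 0.0
```

```bash
python3 - <<'E'
from h import *
st();go(480,329,4,-164.2)
a,_=ctrl.snapshot("top");b,_=ctrl.snapshot("side")
f=lambda i:cv2.resize(i[:,:,::-1],None,fx=4,fy=4,interpolation=cv2.INTER_CUBIC)
cv2.imwrite("pics/over2.png",np.hstack([f(a[140:240,110:210]),f(b[80:180,200:300])]))
E
```

```text
{'clock': 3.2, 'joint_pos': [53.528, 21.8913, -23.7007, -0.0376, -44.637, -127.8002], 'tool_pos': [0.4793, 0.3261, 0.0477], 'orientation': [-179.8804, -0.1971, -164.2992], 'force': [-0.0661, 0.1825, 0.4113], 'opening': 0.0685, 'gripper_force': 0.0}
move [-1.6  2.7 43.7] rot/5 [-0.02 -0.04 -0.02]
```

View pics/over2.png

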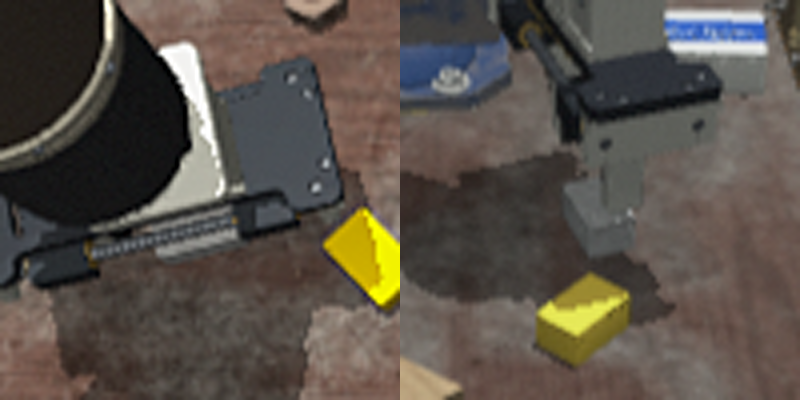

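The near finger, at (620,190), is in line with the block's near end, and the yellow block is clear. I'll descend and grip.

Emit:
arm_command(
  steps=[
    {"translation": [-1.5, 3, 15], "rotation": [0, 0, 0], "claw": 68},
    {"translation": [-1.5, 3, 30], "rotation": [0, 0, 0], "claw": 68},
    {"translation": [-1.5, 3, 43], "rotation": [0, 0, 0], "claw": 68},
    {"translation": [-1.5, 3, 43], "rotation": [0, 0, 0], "claw": 68},
    {"translation": [-1.5, 3, 43], "rotation": [0, 0, 0], "claw": 60},
  ],
)

```text
clock: 3.8
tool_pos: [0.4813, 0.332, 0.0073]
orientation: [180.0, 0.0, -164.2]
force: [0.5, -0.1, 0.2]
opening: 0.0637
gripper_force: 0.0
```

Emit:
arm_command(
  steps=[
    {"translation": [0, 0, 0], "rotation": [0, 0, 0], "claw": 40},
    {"translation": [0, 0, 0], "rotation": [0, 0, 0], "claw": 40},
    {"translation": [0, 0, 0], "rotation": [0, 0, 0], "claw": 40},
    {"translation": [0, 0, 0], "rotation": [0, 0, 0], "claw": 40},
    {"translation": [0, 0, 0], "rotation": [0, 0, 0], "claw": 40},
  ],
)

```text
clock: 4.3
tool_pos: [0.4812, 0.3319, 0.0074]
orientation: [180.0, 0.0, -164.2]
force: [-0.0, -2.4, 6.2]
opening: 0.0498
gripper_force: 30.0
```

```bash
python3 -c "
from h import *
st();go(533,53,150,-170.7)"
```

```text
{'clock': 4.3, 'joint_pos': [53.7618, 25.2491, -25.2088, 0.0339, -39.4979, -127.9628], 'tool_pos': [0.4812, 0.3319, 0.0074], 'orientation': [179.9898, 0.0482, -164.1748], 'force': [-0.0061, -2.4073, 6.2157], 'opening': 0.0498, 'gripper_force': 30.001}
move [  26.1 -282.4 -142.6] rot/5 [0.   0.01 1.31]
```

Emit:
arm_command(
  steps=[
    {"translation": [0, 0, -10], "rotation": [0, 0, 0], "claw": 40},
    {"translation": [0, 0, -30], "rotation": [0, 0, 0], "claw": 40},
    {"translation": [0, 0, -60], "rotation": [0, 0, 0], "claw": 40},
    {"translation": [0, 0, -90], "rotation": [0, 0, 0], "claw": 40},
    {"translation": [2, -25, -110], "rotation": [0, 0, 0.2], "claw": 40},
  ],
)

```text
clock: 4.8
tool_pos: [0.4863, 0.3096, 0.1191]
orientation: [179.9, 0.2, -165.1]
force: [0.0, -0.0, -2.2]
opening: 0.0495
gripper_force: 30.0
```

Emit:
arm_command(
  steps=[
    {"translation": [4, -40, 0], "rotation": [0, 0, 0.3], "claw": 40},
    {"translation": [8, -80, 0], "rotation": [0, 0, 0.6], "claw": 40},
    {"translation": [12, -120, 0], "rotation": [0, 0, 0.9], "claw": 40},
    {"translation": [16, -160, 0], "rotation": [0, 0, 1.1], "claw": 40},
    {"translation": [20, -200, 0], "rotation": [0, 0, 1.1], "claw": 40},
  ],
)

```text
clock: 5.3
tool_pos: [0.5171, 0.1073, 0.1169]
orientation: [180.0, -0.0, -170.7]
force: [1.7, -0.4, -3.0]
opening: 0.0499
gripper_force: 30.0
```

```bash
python3 -c "
from h import *
st();go(533,53,80,-170.7)"
```

```text
{'clock': 5.3, 'joint_pos': [32.9971, 12.5938, -26.2682, -0.0323, -51.1277, -113.691], 'tool_pos': [0.5171, 0.1073, 0.1169], 'orientation': [179.9729, -0.0007, -170.7142], 'force': [1.6703, -0.3818, -2.9531], 'opening': 0.0499, 'gripper_force': 30.0006}
move [ -6.9 -56.2  36.9] rot/5 [ 0.01 -0.   -0.  ]
```

Emit:
arm_command(
  steps=[
    {"translation": [-3, -28, 15], "rotation": [0, 0, 0], "claw": 40},
    {"translation": [-7, -56, 35], "rotation": [0, 0, 0], "claw": 40},
    {"translation": [-7, -56, 57], "rotation": [0, 0, 0], "claw": 40},
    {"translation": [-7, -56, 57], "rotation": [0, 0, 0], "claw": 40},
    {"translation": [-7, -56, 57], "rotation": [0, 0, 0], "claw": 40},
  ],
)

```text
clock: 5.8
tool_pos: [0.5333, 0.0546, 0.0599]
orientation: [-180.0, -0.1, -170.7]
force: [0.0, -0.3, -2.1]
opening: 0.0497
gripper_force: 30.0
```

```bash
python3 - <<'E'
from h import *
st();go(533,53,19,-170.7)
a,da=ctrl.snapshot("top");b,db=ctrl.snapshot("side")
np.savez("pics/hov.npz",a=a,b=b,da=da,db=db)
f=lambda i:cv2.resize(i[:,:,::-1],None,fx=4,fy=4,interpolation=cv2.INTER_CUBIC)
cv2.imwrite("pics/hov.png",np.hstack([f(a[90:230,240:340]),f(b[150:290,240:340])]))
st()
E
```

```text
{'clock': 5.8, 'joint_pos': [26.8148, 17.4419, -28.8001, 0.0029, -43.8131, -107.5005], 'tool_pos': [0.5333, 0.0546, 0.0599], 'orientation': [-179.9815, -0.0519, -170.6835], 'force': [0.025, -0.2761, -2.0905], 'opening': 0.0497, 'gripper_force': 29.9993}
move [ 0.5 -1.6 40.9] rot/5 [-0.   -0.01  0.  ]
{'clock': 5.9, 'joint_pos': [26.857, 17.3702, -28.7497, 0.015, -43.7845, -107.4965], 'tool_pos': [0.5342, 0.0554, 0.0608], 'orientation': [179.9812, 0.0943, -170.6286], 'force': [0.4412, 0.5109, -3.0439], 'opening': 0.0497, 'gripper_force': 29.9993}
```

View pics/hov.png

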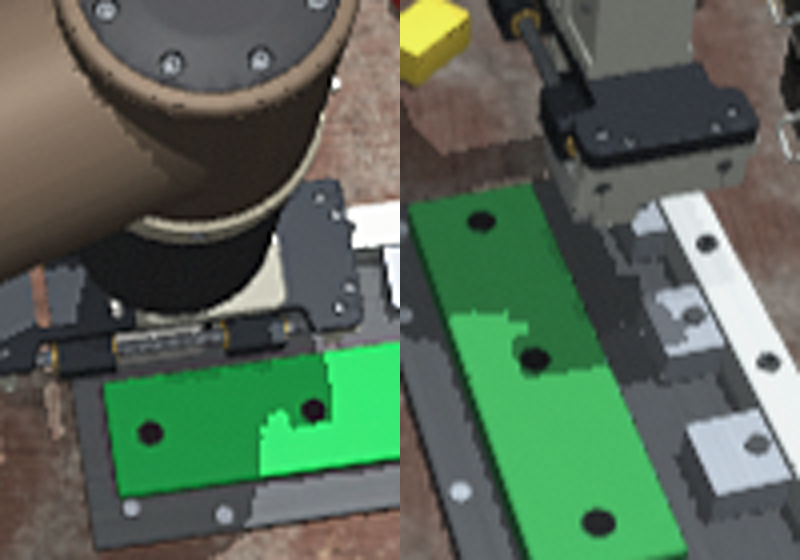

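Both views mostly hide the block, but the fingers hang over the gap in front of the short stop. I'll shift to allow for the offset in the grip and descend in stages.

Emit:
arm_command(
  steps=[
    {"translation": [-1, -1, 10], "rotation": [0, 0, 0], "claw": 40},
    {"translation": [-1, -1, 18], "rotation": [0, 0, 0], "claw": 40},
    {"translation": [-1, -1, 25], "rotation": [0, 0, 0], "claw": 40},
    {"translation": [-1, -1, 32], "rotation": [0, 0, 0], "claw": 40},
    {"translation": [-1, -1, 36], "rotation": [0, 0, 0], "claw": 40},
  ],
)

```text
clock: 6.4
tool_pos: [0.5342, 0.0536, 0.0226]
orientation: [-180.0, -0.1, -170.7]
force: [-0.5, -0.0, -3.1]
opening: 0.0498
gripper_force: 30.0
```

```bash
python3 - <<'E'
from h import *
st()
a,da=ctrl.snapshot("top");b,db=ctrl.snapshot("side")
f=lambda i:cv2.resize(i[:,:,::-1],None,fx=5,fy=5,interpolation=cv2.INTER_CUBIC)
cv2.imwrite("pics/low.png",np.hstack([f(a[130:230,250:330]),f(b[170:270,250:330])]))
st()
E
```

```text
{'clock': 6.4, 'joint_pos': [26.6617, 20.5853, -30.6261, -0.0072, -38.8548, -107.346], 'tool_pos': [0.5342, 0.0536, 0.0226], 'orientation': [-179.9845, -0.0645, -170.6898], 'force': [-0.546, -0.0275, -3.1249], 'opening': 0.0498, 'gripper_force': 29.9993}
{'clock': 6.5, 'joint_pos': [26.657, 20.5802, -30.6147, -0.0032, -38.8962, -107.3488], 'tool_pos': [0.5341, 0.0535, 0.0227], 'orientation': [-179.9748, -0.0875, -170.6943], 'force': [-0.046, -0.4269, -3.3004], 'opening': 0.0496, 'gripper_force': 29.9992}
```

View pics/low.png

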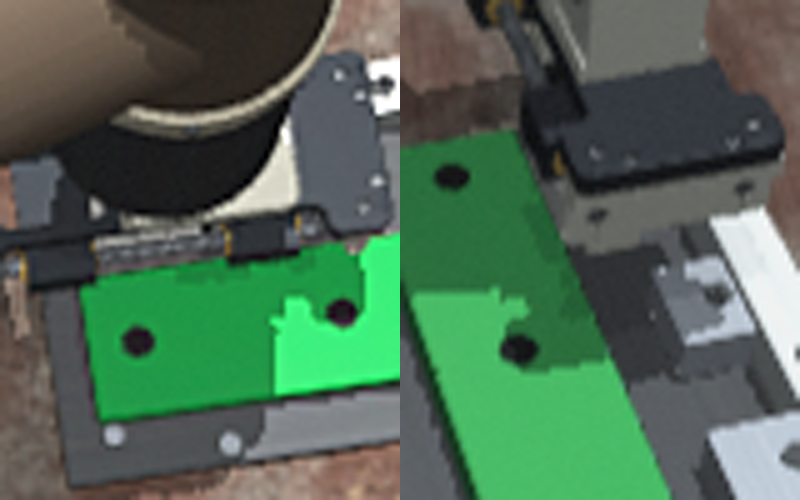

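Nothing is touching yet: only the block's weight of about 3 N registers, with no side force. I'll lower it to contact.

Emit:
arm_command(
  steps=[
    {"translation": [0, 0, 1.5], "rotation": [0, 0, 0], "claw": 40},
    {"translation": [0, 0, 3], "rotation": [0, 0, 0], "claw": 40},
    {"translation": [0, 0, 3], "rotation": [0, 0, 0], "claw": 40},
  ],
)

```text
clock: 6.8
tool_pos: [0.5346, 0.0537, 0.0205]
orientation: [180.0, 0.0, -170.7]
force: [0.0, -0.0, -3.0]
opening: 0.0497
gripper_force: 30.0
```

Emit:
arm_command(
  steps=[
    {"translation": [0, 0, 1], "rotation": [0, 0, 0], "claw": 40},
    {"translation": [0, 0, 2], "rotation": [0, 0, 0], "claw": 40},
    {"translation": [0, 0, 2], "rotation": [0, 0, 0], "claw": 40},
  ],
)

```text
clock: 7.1
tool_pos: [0.5348, 0.0538, 0.0194]
orientation: [-180.0, 0.0, -170.7]
force: [-3.0, -0.0, 6.0]
opening: 0.05
gripper_force: 30.0
```

It has touched the bed at the expected height. I'll release to a limited opening and lift.

Emit:
arm_command(
  steps=[
    {"translation": [0, 0, 0], "rotation": [0, 0, 0], "claw": 60},
    {"translation": [0, 0, 0], "rotation": [0, 0, 0], "claw": 60},
    {"translation": [0, 0, 0], "rotation": [0, 0, 0], "claw": 60},
    {"translation": [0, 0, -10], "rotation": [0, 0, 0], "claw": 60},
    {"translation": [0, 0, -25], "rotation": [0, 0, 0], "claw": 60},
  ],
)

```text
clock: 7.6
tool_pos: [0.5341, 0.0535, 0.0436]
orientation: [-180.0, -0.1, -170.7]
force: [0.5, -0.7, 1.1]
opening: 0.06
gripper_force: 0.0
```

Emit:
arm_command(
  steps=[
    {"translation": [0, 0, -30], "rotation": [0, 0, 0], "claw": 60},
    {"translation": [0, 0, -60], "rotation": [0, 0, 0], "claw": 60},
    {"translation": [45, 0, -75], "rotation": [0, 0, 0], "claw": 30},
    {"translation": [90, 0, -75], "rotation": [0, 0, 0], "claw": 0},
    {"translation": [130, 0, -75], "rotation": [0, 0, 0], "claw": 0},
  ],
)

```text
clock: 8.1
tool_pos: [0.4049, 0.0323, 0.1193]
orientation: [180.0, 0.1, -170.7]
force: [-0.8, 0.5, 0.3]
opening: 0.0414
gripper_force: 0.0
```

```bash
python3 - <<'E'
from h import *
st()
a,da=ctrl.snapshot("top");b,db=ctrl.snapshot("side")
np.savez("pics/rel.npz",a=a,b=b,da=da,db=db)
f=lambda i:cv2.resize(i[:,:,::-1],None,fx=4,fy=4,interpolation=cv2.INTER_CUBIC)
cv2.imwrite("pics/rel.png",np.hstack([f(a[120:240,245:345]),f(b[175:295,235:335])]))
E
```

```text
{'clock': 8.1, 'joint_pos': [32.7286, 0.642, -40.1716, -0.0079, -49.1111, -113.447], 'tool_pos': [0.4049, 0.0323, 0.1193], 'orientation': [179.9646, 0.0667, -170.7236], 'force': [-0.7812, 0.5362, 0.2555], 'opening': 0.0414, 'gripper_force': 0.0}
```

View pics/rel.png

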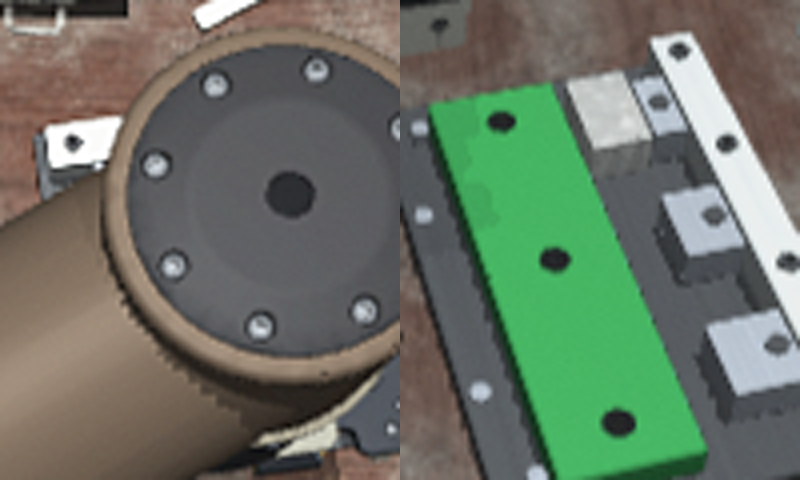

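The side view shows the block lying flat in front of the short stop, with its top corners at crop (570,85), (622,72), (650,138) and (597,152). I'll measure how well it is centred.

```bash
python3 - <<'E'
from h import *
c=lambda L:(np.array(L)-[400,0])/4+[235,175]-.4
o=np.array([524,-29.5]);a=np.radians(9.35);u=np.array([np.cos(a),np.sin(a)]);v=np.array([-u[1],u[0]])
J=lambda P:np.round(np.c_[(P[:,:2]*1000-o)@u,(P[:,:2]*1000-o)@v],1).tolist()
print("block",J(onplane("side",c([(568,84),(624,71),(652,139),(597,153)]),.037)))
print("short stop",J(onplane("side",c([(627,76),(658,75),(688,130),(655,137)]),.034)))
print("mid stop near l/r, far r",J(onplane("side",c([(686,258),(747,247),(715,185),(664,194)]),.034)))
m=np.load("pics/rel.npz")["b"]; hsv=cv2.cvtColor(m,cv2.COLOR_RGB2HSV)
g=blob((hsv[...,0]>45)&(hsv[...,0]<75)&(hsv[...,1]>120),(275,245)); print("tile",rect("side",g,.030))
go(435,38,70,-170.7)
E
```

```text
block [[8.5, 100.2], [39.8, 102.3], [37.8, 51.8], [8.0, 49.4]]
short stop [[41.4, 101.3], [57.4, 98.0], [58.9, 55.9], [40.9, 55.4]]
mid stop near l/r, far r [[28.9, -23.4], [59.4, -24.3], [58.8, 17.0], [32.4, 17.6]]
tile [493.8 -45.7 242.2  70.  -80.5]
move [-34.    1.4  49. ] rot/5 [ 0.01 -0.01 -0.  ]
```

The block is centred on the stop within about 1 mm, square to it, with around 2 mm of gap behind it. Now I'll bring the shut fingers down in front of the strip, opposite the block.

Emit:
arm_command(
  steps=[
    {"translation": [-9, 0, 20], "rotation": [0, 0, 0], "claw": 0},
    {"translation": [-17, 0, 45], "rotation": [0, 0, 0], "claw": 0},
    {"translation": [-17, 0, 60], "rotation": [0, 0, 0], "claw": 0},
    {"translation": [-17, 0, 60], "rotation": [0, 0, 0], "claw": 0},
    {"translation": [-17, 0, 60], "rotation": [0, 0, 0], "claw": 0},
  ],
)

```text
clock: 8.7
tool_pos: [0.4234, 0.0355, 0.0591]
orientation: [-180.0, -0.0, -170.7]
force: [-0.1, -0.7, -0.6]
opening: 0.0007
gripper_force: 0.0
```

```bash
python3 - <<'E'
from h import *
st();go(422,34.8,23.5,-170.65)
E
```

```text
{'clock': 8.7, 'joint_pos': [31.6424, 8.0133, -42.431, 0.0211, -39.5708, -112.3361], 'tool_pos': [0.4234, 0.0355, 0.0591], 'orientation': [-179.9818, -0.0089, -170.6774], 'force': [-0.1198, -0.7395, -0.6107], 'opening': 0.0007, 'gripper_force': 0.0}
move [ 1.5 -0.5 35.6] rot/5 [-0.   -0.   -0.01]
```

Emit:
arm_command(
  steps=[
    {"translation": [1, -0.5, 12], "rotation": [0, 0, 0], "claw": 0},
    {"translation": [1, -0.5, 24], "rotation": [0, 0, 0], "claw": 0},
    {"translation": [1, -0.5, 35], "rotation": [0, 0, 0], "claw": 0},
    {"translation": [1, -0.5, 35], "rotation": [0, 0, 0], "claw": 0},
    {"translation": [1, -0.5, 35], "rotation": [0, 0, 0], "claw": 0},
  ],
)

```text
clock: 9.2
tool_pos: [0.4228, 0.0351, 0.0245]
orientation: [180.0, 0.1, -170.7]
force: [0.2, 0.3, 0.1]
opening: 0.0004
gripper_force: 0.0
```

Emit:
arm_command(
  steps=[
    {"translation": [-4, 0, 0], "rotation": [0, 0, 0], "claw": 0},
    {"translation": [-8, 0, 0], "rotation": [0, 0, 0], "claw": 0},
    {"translation": [-11, 0, 0], "rotation": [0, 0, 0], "claw": 0},
    {"translation": [-13, 0, 0], "rotation": [0, 0, 0], "claw": 0},
    {"translation": [-13, 0, 0], "rotation": [0, 0, 0], "claw": 0},
  ],
)

```text
clock: 9.7
tool_pos: [0.4354, 0.037, 0.0236]
orientation: [180.0, 0.0, -170.7]
force: [-0.9, -0.3, -0.2]
opening: 0.0005
gripper_force: 0.0
```

Emit:
arm_command(
  steps=[
    {"translation": [-1, 0, 0], "rotation": [0, 0, 0], "claw": 0},
    {"translation": [-2, 0, 0], "rotation": [0, 0, 0], "claw": 0},
    {"translation": [-3, 0, 0], "rotation": [0, 0, 0], "claw": 0},
    {"translation": [-4, 0, 0], "rotation": [0, 0, 0], "claw": 0},
    {"translation": [-5, 0, 0], "rotation": [0, 0, 0], "claw": 0},
  ],
)

```text
clock: 10.2
tool_pos: [0.4399, 0.0377, 0.0235]
orientation: [-180.0, -0.0, -170.7]
force: [-0.9, 0.1, -0.4]
opening: 0.0003
gripper_force: 0.4
```

Emit:
arm_command(
  steps=[
    {"translation": [-0.7, 0, 0], "rotation": [0, 0, 0], "claw": 0},
    {"translation": [-1.4, 0, 0], "rotation": [0, 0, 0], "claw": 0},
    {"translation": [-2, 0, 0], "rotation": [0, 0, 0], "claw": 0},
    {"translation": [-2, 0, 0], "rotation": [0, 0, 0], "claw": 0},
  ],
)

```text
clock: 10.6
tool_pos: [0.4415, 0.0378, 0.0234]
orientation: [-180.0, -0.1, -170.7]
force: [-2.7, 0.0, 0.6]
opening: 0.0004
gripper_force: 1.4
```

Emit:
arm_command(
  steps=[
    {"translation": [-0.5, 0, 0], "rotation": [0, 0, 0], "claw": 0},
    {"translation": [-1, 0, 0], "rotation": [0, 0, 0], "claw": 0},
    {"translation": [-1, 0, 0], "rotation": [0, 0, 0], "claw": 0},
  ],
)

```text
clock: 10.9
tool_pos: [0.4429, 0.0381, 0.0235]
orientation: [-180.0, -0.0, -170.7]
force: [-3.5, -0.1, 0.6]
opening: 0.0002
gripper_force: 1.3
```

Emit:
arm_command(
  steps=[
    {"translation": [-0.5, 0, 0], "rotation": [0, 0, 0], "claw": 0},
    {"translation": [-1, 0, 0], "rotation": [0, 0, 0], "claw": 0},
    {"translation": [-1, 0, 0], "rotation": [0, 0, 0], "claw": 0},
  ],
)

```text
clock: 11.2
tool_pos: [0.4435, 0.0382, 0.0234]
orientation: [-180.0, -0.1, -170.7]
force: [-4.6, 0.6, 1.5]
opening: 0.0006
gripper_force: 2.2
```

Emit:
arm_command(
  steps=[
    {"translation": [-0.5, 0, 0], "rotation": [0, 0, 0], "claw": 0},
    {"translation": [-1, 0, 0], "rotation": [0, 0, 0], "claw": 0},
    {"translation": [-1, 0, 0], "rotation": [0, 0, 0], "claw": 0},
  ],
)

```text
clock: 11.5
tool_pos: [0.4437, 0.0379, 0.0233]
orientation: [-180.0, -0.1, -170.7]
force: [-7.4, -0.3, 2.9]
opening: 0.0003
gripper_force: 3.4
```

```bash
python3 - <<'E'
from h import *
st()
b,db=ctrl.snapshot("side")
cv2.imwrite("pics/push.png",cv2.resize(b[170:310,215:365,::-1],None,fx=4,fy=4,interpolation=cv2.INTER_CUBIC))
hsv=cv2.cvtColor(b,cv2.COLOR_RGB2HSV)
g=blob((hsv[...,0]>45)&(hsv[...,0]<75)&(hsv[...,1]>120),(275,245)); print("tile",rect("side",g,.030))
E
```

```text
{'clock': 11.5, 'joint_pos': [30.3829, 13.5261, -42.031, -0.03, -34.5781, -111.0786], 'tool_pos': [0.4437, 0.0379, 0.0233], 'orientation': [-179.9673, -0.1322, -170.7205], 'force': [-7.3634, -0.2812, 2.861], 'opening': 0.0003, 'gripper_force': 3.4395}
tile [498.3 -46.2 241.4  69.7 -81.8]
```

View pics/push.png

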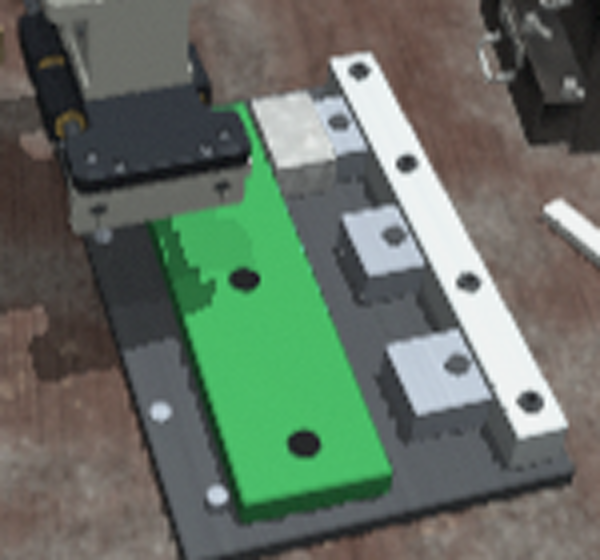

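The strip is now against the block at (330,185), but it may be slightly askew. I'll fit its back edge before and after the push.

```bash
cat >> h.py <<'E'
def edge(b):
    hsv=cv2.cvtColor(b,cv2.COLOR_RGB2HSV)
    g=blob((hsv[...,0]>45)&(hsv[...,0]<75)&(hsv[...,1]>120),(275,245))
    r=np.array([[np.flatnonzero(g[v])[-1],v] for v in range(212,282)])
    P=onplane("side",r,.030)*1000
    vx,vy,x,y=cv2.fitLine(P[:,:2].astype(np.float32),cv2.DIST_HUBER,0,.01,.01).ravel()
    a=np.degrees(np.arctan2(vy,vx))%180; f=lambda Y:round(float(x+vx/vy*(Y-y)),1)
    print("edge angle",round(a,2),"x at y=50,-140:",f(50),f(-140))
E
python3 - <<'E'
from h import *
edge(np.load("pics/rel.npz")["b"]); edge(cv2.cvtColor(cv2.imread("pics/side0.png"),cv2.COLOR_BGR2RGB))
edge(ctrl.snapshot("side")[0]); st()
E
```

```text
edge angle 99.56 x at y=50,-140: 512.2 544.2
edge angle 99.58 x at y=50,-140: 512.2 544.3
edge angle 98.36 x at y=50,-140: 518.4 546.3
{'clock': 11.6, 'joint_pos': [30.3842, 13.5227, -42.0329, -0.0284, -34.5742, -111.0787], 'tool_pos': [0.4437, 0.0379, 0.0233], 'orientation': [-179.9683, -0.1269, -170.7179], 'force': [-6.7628, -0.2757, 2.449], 'opening': 0.0004, 'gripper_force': 3.3987}
```

Emit:
arm_command(
  steps=[
    {"translation": [-0.5, 0, 0], "rotation": [0, 0, 0], "claw": 0},
    {"translation": [-1, 0, 0], "rotation": [0, 0, 0], "claw": 0},
    {"translation": [-1, 0, 0], "rotation": [0, 0, 0], "claw": 0},
    {"translation": [-1, 0, 0], "rotation": [0, 0, 0], "claw": 0},
  ],
)

```text
clock: 12.0
tool_pos: [0.4439, 0.0377, 0.0231]
orientation: [-179.9, -0.2, -170.7]
force: [-9.1, -0.9, 4.2]
opening: 0.0004
gripper_force: 4.4
```

```bash
python3 - <<'E'
from h import *
edge(ctrl.snapshot("side")[0]); st()
E
```

```text
edge angle 98.42 x at y=50,-140: 518.7 546.8
{'clock': 12.05, 'joint_pos': [30.3325, 13.5978, -41.9486, -0.045, -34.6708, -111.0301], 'tool_pos': [0.4439, 0.0377, 0.0231], 'orientation': [-179.9458, -0.2118, -170.7348], 'force': [-8.5053, -1.197, 3.8046], 'opening': 0.0006, 'gripper_force': 4.4237}
```

I've used all ten picture views, so from here I'll work from numbers only. First I'll get the jig's true direction from the rail, and the hole positions as a second check on the strip's angle.

```bash
cat >> h.py <<'E'
def line(P):
    vx,vy,x,y=cv2.fitLine(P[:,:2].astype(np.float32),cv2.DIST_HUBER,0,.01,.01).ravel()
    return round(float(np.degrees(np.arctan2(vy,vx))%180),2)
E
python3 - <<'E'
from h import *
A=np.load("pics/rel.npz")["b"]; B=ctrl.snapshot("side")[0]
for n,b in(("rel",A),("now",B)):
    hsv=cv2.cvtColor(b,cv2.COLOR_RGB2HSV); s,v=hsv[...,1].astype(int),hsv[...,2].astype(int)
    rail=blob((v>215)&(s<25),(325,235))
    rr=[(np.flatnonzero(rail[y])[0],np.flatnonzero(rail[y])[-1],y) for y in range(200,275)]
    rr=np.array(rr); print(n,"rail L/R",line(onplane("side",rr[:,[0,2]],.038)*1000),line(onplane("side",rr[:,[1,2]],.038)*1000),rail.sum())
    # strip right edge near the block and brightness rows through block
    for y in range(196,222,3): print(y,v[y,268:312].tolist())
E
```

```text
rel rail L/R 99.72 99.63 974
196 [135, 137, 146, 164, 162, 106, 97, 97, 117, 204, 201, 197, 197, 202, 202, 198, 194, 195, 199, 200, 195, 193, 196, 199, 121, 170, 213, 212, 207, 207, 211, 208, 206, 171, 95, 222, 236, 237, 237, 238, 237, 237, 237, 238]
199 [180, 179, 178, 180, 182, 179, 101, 97, 76, 73, 192, 196, 197, 197, 198, 207, 211, 213, 206, 204, 199, 202, 200, 202, 202, 171, 128, 214, 213, 156, 99, 95, 94, 130, 185, 104, 170, 234, 236, 237, 238, 238, 236, 236]
202 [180, 178, 180, 178, 180, 180, 182, 136, 76, 74, 74, 177, 204, 202, 198, 199, 201, 202, 206, 203, 201, 204, 205, 203, 198, 202, 200, 105, 188, 210, 149, 146, 144, 150, 207, 208, 171, 90, 221, 237, 238, 238, 238, 237]
205 [179, 178, 178, 179, 179, 178, 179, 179, 144, 73, 75, 78, 139, 213, 209, 207, 206, 201, 199, 199, 198, 200, 216, 227, 224, 214, 205, 210, 144, 141, 208, 211, 208, 206, 210, 212, 208, 212, 110, 167, 233, 236, 237, 239]
208 [179, 179, 179, 180, 180, 180, 179, 180, 179, 178, 98, 80, 80, 126, 196, 199, 201, 199, 204, 207, 205, 203, 202, 204, 205, 205, 192, 204, 214, 168, 79, 173, 155, 127, 96, 82, 82, 85, 
[... 2057 characters left out ...]
112, 110, 95, 101, 108, 87, 86, 86, 85, 86, 85, 89, 76, 79, 78, 79, 169, 238]
214 [103, 104, 104, 98, 106, 108, 107, 108, 121, 162, 185, 185, 185, 186, 187, 134, 102, 106, 107, 108, 112, 102, 101, 97, 108, 111, 109, 101, 96, 101, 101, 81, 78, 73, 74, 96, 71, 67, 64, 75, 77, 78, 79, 88]
217 [87, 54, 60, 59, 94, 102, 104, 104, 162, 185, 186, 187, 187, 186, 187, 187, 185, 107, 107, 105, 102, 101, 100, 104, 100, 96, 91, 88, 96, 98, 99, 102, 100, 96, 100, 101, 98, 98, 60, 58, 74, 77, 79, 77]
220 [105, 105, 88, 104, 105, 123, 123, 142, 184, 187, 186, 187, 188, 187, 185, 186, 186, 183, 112, 98, 99, 100, 98, 101, 98, 100, 100, 101, 99, 99, 99, 100, 101, 101, 97, 98, 99, 101, 100, 79, 58, 63, 76, 78]
```

The rail puts the jig at about 99.65°, so the strip is askew by about 1.2°. It touches only the block's outer corner, while the block is already flush on the stop. I'll back off slightly, shift the finger towards the strip's middle but still opposite the block, and push again.

Emit:
arm_command(
  steps=[
    {"translation": [3, 0, -1], "rotation": [0, 0, 0], "claw": 0},
    {"translation": [6, 0, -1], "rotation": [0, 0, 0], "claw": 0},
    {"translation": [6, -5, -1], "rotation": [0, 0, 0], "claw": 0},
    {"translation": [6, -10, -1], "rotation": [0, 0, 0], "claw": 0},
    {"translation": [6, -10, -1], "rotation": [0, 0, 0], "claw": 0},
  ],
)

```text
clock: 12.6
tool_pos: [0.4421, 0.0275, 0.0247]
orientation: [180.0, 0.0, -170.7]
force: [0.5, -0.0, -0.1]
opening: 0.0002
gripper_force: 0.0
```

```bash
python3 - <<'E'
from h import *
edge(ctrl.snapshot("side")[0]); st()
E
```

```text
edge angle 98.45 x at y=50,-140: 518.7 546.9
{'clock': 12.65, 'joint_pos': [29.2462, 13.1017, -42.3988, 0.0089, -34.4671, -109.979], 'tool_pos': [0.442, 0.0277, 0.0246], 'orientation': [179.9937, 0.0322, -170.7254], 'force': [0.5819, -0.0787, 0.6369], 'opening': 0.0003, 'gripper_force': 0.0}
```

Emit:
arm_command(
  steps=[
    {"translation": [-1, 0, 0], "rotation": [0, 0, 0], "claw": 0},
    {"translation": [-2, 0, 0], "rotation": [0, 0, 0], "claw": 0},
    {"translation": [-3, 0, 0], "rotation": [0, 0, 0], "claw": 0},
    {"translation": [-4, 0, 0], "rotation": [0, 0, 0], "claw": 0},
    {"translation": [-4, 0, 0], "rotation": [0, 0, 0], "claw": 0},
  ],
)

```text
clock: 13.15
tool_pos: [0.4451, 0.0284, 0.0243]
orientation: [-180.0, -0.1, -170.7]
force: [-2.2, -0.4, 0.5]
opening: 0.0003
gripper_force: 0.9
```

Emit:
arm_command(
  steps=[
    {"translation": [-0.5, 0, 0], "rotation": [0, 0, 0], "claw": 0},
    {"translation": [-1, 0, 0], "rotation": [0, 0, 0], "claw": 0},
    {"translation": [-1.5, 0, 0], "rotation": [0, 0, 0], "claw": 0},
    {"translation": [-1.5, 0, 0], "rotation": [0, 0, 0], "claw": 0},
  ],
)

```text
clock: 13.55
tool_pos: [0.4454, 0.028, 0.0241]
orientation: [-180.0, -0.2, -170.7]
force: [-6.4, 0.5, 3.2]
opening: 0.0004
gripper_force: 3.0
```

```bash
python3 - <<'E'
from h import *
edge(ctrl.snapshot("side")[0]); st()
E
```

```text
edge angle 98.6 x at y=50,-140: 518.8 547.5
{'clock': 13.6, 'joint_pos': [29.0317, 13.5348, -41.8283, -0.039, -34.8066, -109.7234], 'tool_pos': [0.4454, 0.028, 0.0241], 'orientation': [-179.9636, -0.1672, -170.7238], 'force': [-6.3984, -0.3012, 2.5727], 'opening': 0.0005, 'gripper_force': 2.9709}
```

Emit:
arm_command(
  steps=[
    {"translation": [-0.5, 0, -0.5], "rotation": [0, 0, 0], "claw": 0},
    {"translation": [-1, 0, -1], "rotation": [0, 0, 0], "claw": 0},
    {"translation": [-1.5, 0, -1], "rotation": [0, 0, 0], "claw": 0},
    {"translation": [-1.5, 0, -1], "rotation": [0, 0, 0], "claw": 0},
  ],
)

```text
clock: 14.0
tool_pos: [0.4458, 0.0276, 0.0246]
orientation: [-179.9, -0.3, -170.8]
force: [-6.1, -1.9, -0.2]
opening: 0.0007
gripper_force: 3.3
```

```bash
python3 - <<'E'
from h import *
edge(ctrl.snapshot("side")[0]); st()
E
```

```text
edge angle 98.96 x at y=50,-140: 518.8 548.7
{'clock': 14.05, 'joint_pos': [28.9477, 13.5797, -41.6576, -0.0577, -35.0645, -109.6518], 'tool_pos': [0.4458, 0.0276, 0.0246], 'orientation': [-179.9294, -0.2953, -170.7515], 'force': [-6.1789, -2.0249, -0.8031], 'opening': 0.0004, 'gripper_force': 3.2647}
```

Squaring up: 98.45° to 98.96°, and the down-force is gone. I'll continue.

Emit:
arm_command(
  steps=[
    {"translation": [-0.5, 0, 0], "rotation": [0, 0, 0], "claw": 0},
    {"translation": [-1, 0, -0.3], "rotation": [0, 0, 0], "claw": 0},
    {"translation": [-1.5, 0, -0.3], "rotation": [0, 0, 0], "claw": 0},
    {"translation": [-1.5, 0, -0.3], "rotation": [0, 0, 0], "claw": 0},
  ],
)

```text
clock: 14.45
tool_pos: [0.446, 0.0272, 0.0245]
orientation: [-179.9, -0.4, -170.8]
force: [-9.2, -3.1, -1.1]
opening: 0.0008
gripper_force: 4.4
```

```bash
python3 - <<'E'
from h import *
edge(ctrl.snapshot("side")[0]); st()
E
```

```text
edge angle 99.25 x at y=50,-140: 518.8 549.8
{'clock': 14.5, 'joint_pos': [28.8716, 13.6797, -41.5171, -0.0809, -35.2435, -109.5817], 'tool_pos': [0.446, 0.0273, 0.0245], 'orientation': [-179.8959, -0.4304, -170.7768], 'force': [-8.5402, -2.955, -0.4638], 'opening': 0.0007, 'gripper_force': 4.4103}
```

Emit:
arm_command(
  steps=[
    {"translation": [-0.5, 0, 0], "rotation": [0, 0, 0], "claw": 0},
    {"translation": [-1, 0, -0.2], "rotation": [0, 0, 0], "claw": 0},
    {"translation": [-1, 0, -0.2], "rotation": [0, 0, 0], "claw": 0},
    {"translation": [-1, 0, -0.2], "rotation": [0, 0, 0], "claw": 0},
  ],
)

```text
clock: 14.9
tool_pos: [0.4462, 0.027, 0.0244]
orientation: [-179.9, -0.5, -170.8]
force: [-10.3, -3.5, 0.2]
opening: 0.0003
gripper_force: 5.2
```

```bash
python3 - <<'E'
from h import *
edge(ctrl.snapshot("side")[0]); st()
E
```

```text
edge angle 99.39 x at y=50,-140: 518.8 550.2
{'clock': 14.95, 'joint_pos': [28.8212, 13.7363, -41.4307, -0.0974, -35.3617, -109.53], 'tool_pos': [0.4461, 0.027, 0.0245], 'orientation': [-179.8757, -0.5169, -170.7891], 'force': [-10.2617, -3.0146, 0.4236], 'opening': 0.0003, 'gripper_force': 5.2336}
```

Emit:
arm_command(
  steps=[
    {"translation": [-0.5, 0, 0], "rotation": [0, 0, 0], "claw": 0},
    {"translation": [-1, 0, -0.2], "rotation": [0, 0, 0], "claw": 0},
    {"translation": [-1, 0, -0.2], "rotation": [0, 0, 0], "claw": 0},
    {"translation": [-1, 0, -0.2], "rotation": [0, 0, 0], "claw": 0},
  ],
)

```text
clock: 15.35
tool_pos: [0.4463, 0.0268, 0.0244]
orientation: [-179.9, -0.6, -170.8]
force: [-12.0, -3.5, 0.0]
opening: 0.0003
gripper_force: 6.1
```

```bash
python3 - <<'E'
from h import *
for i in range(2): edge(ctrl.snapshot("side")[0])
st()
E
```

```text
edge angle 99.46 x at y=50,-140: 518.9 550.6
edge angle 99.44 x at y=50,-140: 519.0 550.6
{'clock': 15.45, 'joint_pos': [28.774, 13.7971, -41.3375, -0.1192, -35.4844, -109.4853], 'tool_pos': [0.4463, 0.0268, 0.0244], 'orientation': [-179.8577, -0.6063, -170.8095], 'force': [-11.0677, -3.308, -0.221], 'opening': 0.0004, 'gripper_force': 6.1358}
```

Emit:
arm_command(
  steps=[
    {"translation": [-0.5, 0, 0], "rotation": [0, 0, 0], "claw": 0},
    {"translation": [-1, 0, -0.1], "rotation": [0, 0, 0], "claw": 0},
    {"translation": [-1, 0, -0.1], "rotation": [0, 0, 0], "claw": 0},
    {"translation": [-1, 0, -0.1], "rotation": [0, 0, 0], "claw": 0},
  ],
)

```text
clock: 15.85
tool_pos: [0.4464, 0.0266, 0.0243]
orientation: [-179.8, -0.7, -170.8]
force: [-15.3, -2.9, 1.2]
opening: -0.0002
gripper_force: 7.4
```

```bash
python3 - <<'E'
from h import *
for i in range(3): edge(ctrl.snapshot("side")[0])
st()
E
```

```text
edge angle 99.6 x at y=50,-140: 518.9 551.0
edge angle 99.57 x at y=50,-140: 518.9 550.9
edge angle 99.6 x at y=50,-140: 518.9 551.0
{'clock': 16.0, 'joint_pos': [28.735, 13.8575, -41.2461, -0.1473, -35.5995, -109.4388], 'tool_pos': [0.4464, 0.0267, 0.0244], 'orientation': [-179.8454, -0.6911, -170.8251], 'force': [-13.8362, -2.6839, 1.7082], 'opening': 0.0005, 'gripper_force': 7.4282}
```

The strip is square at 99.6°, the same angle as at the start and as the rail, and has moved 6.7 mm evenly. I'll relax the push to about 11 N.

Emit:
arm_command(
  steps=[
    {"translation": [0.4, 0, 0], "rotation": [0, 0, 0], "claw": 0},
    {"translation": [0.8, 0, 0], "rotation": [0, 0, 0], "claw": 0},
    {"translation": [0.8, 0, 0], "rotation": [0, 0, 0], "claw": 0},
    {"translation": [0.8, 0, 0], "rotation": [0, 0, 0], "claw": 0},
  ],
)

```text
clock: 16.4
tool_pos: [0.4463, 0.0267, 0.0244]
orientation: [-179.9, -0.6, -170.8]
force: [-12.7, -4.3, -0.5]
opening: 0.0006
gripper_force: 6.2
```

```bash
python3 - <<'E'
from h import *
b=ctrl.snapshot("side")[0]; edge(b); edge(ctrl.snapshot("side")[0]); st()
v=b.max(2)
for y in range(196,212,3): print(y,v[y,272:312].tolist())
E
```

```text
edge angle 99.53 x at y=50,-140: 519.0 550.8
edge angle 99.53 x at y=50,-140: 519.0 550.8
{'clock': 16.5, 'joint_pos': [28.7594, 13.8071, -41.3179, -0.1163, -35.5144, -109.4774], 'tool_pos': [0.4463, 0.0267, 0.0244], 'orientation': [-179.8495, -0.625, -170.8138], 'force': [-12.8216, -2.6754, 0.2284], 'opening': -0.0001, 'gripper_force': 6.1603}
196 [134, 132, 134, 143, 101, 87, 180, 203, 206, 203, 207, 210, 206, 202, 201, 205, 210, 205, 201, 201, 201, 211, 221, 219, 215, 216, 218, 218, 213, 178, 99, 227, 241, 241, 242, 242, 241, 240, 241, 242]
199 [172, 172, 171, 172, 173, 126, 79, 163, 203, 202, 203, 206, 209, 217, 221, 217, 213, 208, 209, 208, 209, 210, 217, 222, 220, 162, 103, 98, 96, 136, 193, 106, 177, 238, 240, 242, 242, 242, 240, 241]
202 [63, 66, 64, 66, 64, 96, 171, 83, 118, 210, 211, 207, 207, 208, 208, 214, 212, 210, 210, 212, 211, 205, 208, 208, 202, 218, 155, 149, 149, 155, 214, 216, 177, 95, 226, 241, 242, 243, 242, 242]
205 [61, 58, 62, 64, 64, 65, 101, 169, 104, 84, 210, 216, 214, 213, 211, 206, 206, 204, 203, 217, 229, 233, 225, 219, 213, 213, 218, 219, 216, 214, 218, 219, 217, 220, 114, 174, 239, 241, 242, 242]
208 [73, 94, 95, 62, 62, 67, 65, 58, 162, 112, 88, 168, 205, 207, 208, 210, 213, 214, 210, 211, 210, 213, 214, 212, 213, 217, 223, 192, 162, 132, 101, 86, 86, 90, 82, 79, 91, 226, 241, 242]
211 [68, 72, 75, 78, 76, 78, 54, 49, 105, 184, 151, 91, 133, 187, 188, 201, 196, 177, 167, 135, 116, 112, 112, 110, 95, 95, 108, 97, 86, 88, 86, 86, 86, 89, 75, 79, 80, 77, 169, 239]
```

```bash
python3 -c "
from plant import ctrl
print(ctrl.close_job())"
```

```text
the job is handed in; nothing more can be done
None
```

I laid the block flat, centred within about 1 mm on the short stop, released it, pushed the strip square against it and handed the job in at 16.5 s. The arm was still holding about 13 N (you asked for about 10), with the finger about 10 mm off the block's centre; the strip is square to within about 0.1°, and the wedge, nut and yellow block were left alone.

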